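# Park the examined jar at the top of the sloped rack

## Task

Two screw-capped jars lie at the foot of the two sloped gutters of the aluminium rack on the microscope bench. With your fingertips gently push the fatter jar up its gutter and over the crest, so that it settles against the stop at the top and does not roll back; do not grip it or lift it out of the gutter. Leave the thinner jar at the foot of its gutter and do not disturb the other things on the bench.

Things in the scene. Friction and masses are not known exactly. Their poses are not given: they have to be found in the camera images.
- jar_rack: fixed aluminium rack, 203 x 178 mm, with two straight sloped gutters side by side. Origin at the centre of its underside, on the bench; x points uphill along the gutters, y to the left looking uphill, z up. Gutter centre lines at y = +0.050 and -0.050; each is 72 mm wide inside, between 3 mm sheet side walls that stand 12 mm above the smooth gutter floor
- rack_crest (a point): middle of the crest of the floor: x 0.045, y 0, z 0.042 in the rack's axes. The floor rises at 10 degrees from z 0.016 at x -0.100 to the crest, then dips at 10 degrees to z 0.033 at the stop. A jar let go below the crest rolls back down; past the crest it rolls on to the stop by itself
- rack_stop (a point): point on the inner face of the stop, a 4 mm plate across the top end of both gutters: x 0.095, y 0, z 0.050 in the rack's axes; the plate's upper edge is at z 0.070
- rack_lip (a point): middle of the upper edge of the low lip at the foot of the gutters, a 4 mm plate at x -0.104 to -0.100, upper edge at z 0.026 in the rack's axes; the jars rest on it at the start
- large_jar_center (a point): centre (on the axis, half-way along) of the fatter white jar with black ribbed cap: 50 mm diameter, 66 mm long, 75 to 155 g, lying across a gutter, free to roll along it. At the start its centre is at about x -0.083, z 0.045 in the rack's axes; seated against the stop at x 0.070, z 0.063. Its y axis is the jar's axis; x and z turn as it rolls
- small_jar_center (a point): centre of the thinner jar of the same make: 36 mm diameter, 66 mm long, lying at the foot of the other gutter, its centre at about x = -0.086, z = 0.037 in the rack's axes; axes as for the fatter jar
- oil_bottle: small amber bottle with black cap, standing, 30 mm diameter, 65 mm tall, about 155 mm from the rack's middle on its +y side; origin at the centre of its underside
- standing_jar: small white jar with black cap, standing upright on the bench, 36 mm diameter, 66 mm tall, about 150 mm from the rack's middle on its -y side; origin at the centre of its underside
- slide_mailer: flat white plastic slide mailer, 32 x 84 x 12 mm, lying on the bench about 180 mm from the rack's middle, beyond its low end; origin at the centre of its underside
- mug: white ceramic mug, 80 mm diameter, 92 mm tall, on the left of the bench; origin at the centre of its underside
- eyepiece: black microscope eyepiece standing on its narrow end, 36 mm diameter, 55 mm tall, on the right of the bench; origin at the centre of its underside
- large_jar: the fatter jar itself; origin and axes as point large_jar_center
Mind the look-alikes: they are no part of the job. What is shaped like the large_jar but red is not meant.

How it is judged:
By the outcome, as a careful person would: the job done as asked, in the order asked, and still so for the second after the job is handed in, with the robot touching nothing.
It also fails if it takes over 32 s, if anything falls off the work surface, if the arm or the gripper's body presses on something with over 40 N, if the wrist force passes 120 N, or if a joint passes its speed limit or range.

## Robot

A 6-joint arm with a two-finger parallel gripper is mounted at the origin on the work surface. World frame = base frame: x ahead of the robot, y to its left, z up, the work surface at z = 0. Lengths are in m, angles in rad, forces in N, time in s.
With the tool pointing down it reaches from about 0.4 to 0.825 m from the base axis. Payload 7 kg.
Tool frame: the origin (TCP) lies at the very end of the fingers, on their centre line; the grasp point (between the pads) lies 19 mm behind it; y points along the fingers, x is the direction in which the jaws open and shut, and the axes are right-handed (so a half turn about y gives the same grasp; the last joint's range is limited). The gripper opens to 88 mm and grips with 3 to 60 N. Pads are 19 mm wide; open, the fingers measure 130 mm over their backs; the gripper's body (78 mm by 193 mm) begins 47 mm behind the grasp point.
Start: joints at [1.456, 0.359, 0.012, 0, -1.224, -0.288], TCP at [0.265, 0.621, 0.227] pointing down, gripper open.
Joint ranges: [-3.07, 3.07], [-1.43, 2.12], [-1.02, 1.25], [-3.03, 1.67], [-3.05, -0], [-3.03, 3.03]. Speed limits (rad/s): [2.39, 2.39, 3.01, 3.14, 3.14, 3.14].

## Interface

Orientations are given as [roll, pitch, yaw] about the fixed x, y, z axes, in that order (R = Rz(yaw) Ry(pitch) Rx(roll)).
In Python, from station import arm gives the robot as it stands.
- The arm moves only by the tool move_arm, never from a script. Its arguments are lists of equal length, an entry for each row: "jaw": the closure, from 0 (fully open) to 1 (shut); "offset": the shift along the tool's x, y, z in m, a list of three; "roll": the turn about the tool's y in rad. In form: {"jaw": [jaw, ...], "offset": [[dx, dy, dz], ...], "roll": [roll, ...]}. A call has 1 to 5 rows; each row shifts and turns the commanded pose from where the row before left it, along the tool's axes as they then stand; what a row does not reach is not made up. A row lasts 1/8 s, in which the tool goes at most 62.5 mm and 10.7 degrees, less where a joint would pass 70% of its speed; a pose out of reach is approached as far as the arm can. A call is refused whole if a number of a shift passes 0.0625 or a number of a turn 0.188, either way. A call with a gripper value outside its range is refused whole. The fingers move at their own pace and stop on an object; "grip_force" is the grip in N (left out, the last holds). Time passes only in rows, so rows that do not move let the fingers close. It gives the time, the measured TCP pose, the force and the opening at its end, in the units of the state.
- arm.get_state(): the state, without advancing time (a new reading comes with each control period).
- arm.grab_frame(name): name is "side" or "top"; returns a dict with "pixels" (400x640x3 uint8, blue, green, red), "fovy" (degrees; the focal length in pixels is half the picture's height over the tangent of half this angle, whatever the lens; pixels are square), "cx", "cy" (the principal point, pixels), "position" and "attitude" of the camera in the world. Camera axes: x right, y down, z forward; pixel columns grow to the right and rows downward; lengths in m; the calibration is good to about 2 mm. A picture is of the moment at which its call begins. There is no depth.
- arm.job_done(): hands the job in, once; it reports no verdict.
Trained networks look in a picture, given as the dict that the camera call returned (one of the last four; its "shot" number tells which), for a name from the list of things; names that differ only in an ending like _2 or _b are one class to them, and where a whole thing is asked for, a point or a joint stands for the part that bears it (a point fixed in the world has none). Each returns a list of dicts, best first, with "p" (0 to 1); they miss things now and then, are a little off and sometimes report something else, mostly with a low value. They report only what shows in the picture. A call takes as long as a camera call. They do not tell look-alikes from the thing itself.
- arm.recognise(picture, thing): "position" ([x, y, z] in m, in world coordinates, good to about 4 mm: the middle of the surface that is visible of it).
- arm.landmark_of(picture, thing): "position" ([x, y, z] in m, in world coordinates, good to about 4 mm: a listed point, or the origin of a listed thing).
The state is a dict: "t": time; "q": joint angles; "qd": joint speeds; "joint_efforts": joint torques, N m; "eef_pos": TCP position; "ee_rot": TCP orientation; "force": force on the tool from outside, world axes, zero at the start; "moment": the same for the moment, N m; "width": finger opening in m.
Only numpy, scipy, OpenCV 4.12 (cv2) and the standard library are available. Lean on these libraries where they do the work, as an engineer would, in place of code of your own. Each camera call takes 0.05 s, during which the arm holds its last target.

## Working session

There is one attempt and no reset: what is moved stays moved. The work goes in short steps, Python scripts to look and compute and a tool call to move; the robot and the scene stay as the last step left them, time stands still between calls to the robot, and variables do not carry over. Pictures are saved under pics/ and viewed, and the job is handed in when it is done.

Besides the shell and the picture viewer there is one more tool, called as a command line: name --pt "numbers of a row" for each row, then --argument value for the rest. move_arm: Moves the arm, as the interface text tells. Its arguments: {"type":"object","properties":{"jaw":{"type":"array","items":{"type":"number"}},"offset":{"type":"array","items":{"type":"array","items":{"type":"number"}}},"roll":{"type":"array","items":{"type":"number"}},"grip_force":{"type":"number"}},"required":["jaw","offset","roll"]}

```bash
mkdir -p pics; ls; cat > h.py <<'E'
import numpy as np, cv2
from station import arm
def shot(n,f):
    p=arm.grab_frame(n); cv2.imwrite('pics/'+f,p['pixels']); return p
def proj(p,X):
    from scipy.spatial.transform import Rotation as R
    a=np.array(p['attitude'])
    M=a if a.shape==(3,3) else (R.from_quat(a).as_matrix() if a.size==4 else R.from_euler('xyz',a).as_matrix())
    c=M.T@(np.array(X)-p['position']); f=200/np.tan(np.radians(p['fovy'])/2)
    return p['cx']+f*c[0]/c[2],p['cy']+f*c[1]/c[2]
E
python3 - <<'E'
from h import *
print(arm.get_state())
for n in('side','top'):
    p=shot(n,n+'0.png'); print({k:v for k,v in p.items() if k!='pixels'})
    for t in ['jar_rack','rack_crest','rack_stop','rack_lip','large_jar_center','small_jar_center','oil_bottle','standing_jar','slide_mailer','mug','eyepiece']:
        for r in arm.landmark_of(p,t)[:3]:
            print(n,t,round(r['p'],2),np.round(r['position'],3),np.round(proj(p,r['position'])))
E
```

```text
pics
{'t': 0.0, 'q': array([ 1.45608726e+00,  3.59374954e-01,  1.10840158e-02, -3.87901423e-04,
       -1.22403738e+00, -2.88109989e-01]), 'qd': array([-0.00190654, -0.0011734 ,  0.00106129,  0.00107588, -0.00093098,
        0.00115403]), 'joint_efforts': array([ 1.35931070e-03, -5.82722855e+01,  2.93055564e+01,  6.99740767e+00,
        6.90290850e-03, -1.36928497e-04]), 'eef_pos': array([0.26442638, 0.62054845, 0.22563451]), 'ee_rot': array([-1.57071060e+00, -1.57247329e-03, -1.97374756e+00]), 'force': array([-0.44129172, -0.09669727,  0.90494211]), 'moment': array([-0.02550065, -0.00558771, -0.00656   ]), 'width': 0.08793461268818374}
{'fovy': 53.0240531507469, 'cx': 314.9881871339871, 'cy': 199.43405236625517, 'position': array([ 0.28805232, -0.86233277,  0.614868  ]), 'attitude': array([-2.10465822, -0.0024507 , -0.2983422 ]), 'shot': 1}
side jar_rack 0.62 [ 0.527 -0.041 -0.002] [309. 236.]
side rack_crest 0.62 [ 0.548 -0.001  0.042] [313. 213.]
side rack_stop 0.86 [0.572 0.043 0.05 ] [316. 201.]
side rack_lip 0.97 [ 0.496 -0.14   0.026] [308. 252.]
side large_jar_center 0.89 [ 0
[... 828 characters left out ...]
72 [ 0.547 -0.003  0.04 ] [330. 211.]
top rack_stop 0.78 [0.569 0.041 0.048] [314. 202.]
top rack_lip 0.9 [ 0.494 -0.14   0.03 ] [381. 232.]
top large_jar_center 0.68 [ 0.501 -0.316  0.024] [446. 231.]
top large_jar_center 0.59 [ 0.541 -0.137  0.045] [381. 214.]
top small_jar_center 0.72 [ 0.453 -0.105  0.041] [369. 247.]
top oil_bottle 0.65 [0.569 0.039 0.047] [315. 202.]
top standing_jar 0.44 [ 0.66  -0.128  0.004] [375. 174.]
top slide_mailer 0.61 [ 0.447 -0.202  0.003] [403. 251.]
top slide_mailer 0.61 [ 0.547 -0.003  0.04 ] [330. 211.]
top mug 0.74 [ 0.568  0.415 -0.001] [181. 203.]
top eyepiece 0.48 [ 0.607 -0.361 -0.005] [457. 194.]
top eyepiece 0.24 [ 0.453 -0.104  0.037] [368. 247.]
```

```bash
python3 - <<'E'
import cv2
a=cv2.imread('pics/side0.png');b=cv2.imread('pics/top0.png')
cv2.imwrite('pics/s0c.png',cv2.resize(a[140:360,200:440],None,fx=2.5,fy=2.5,interpolation=cv2.INTER_CUBIC))
cv2.imwrite('pics/t0c.png',cv2.resize(b[130:300,230:480],None,fx=3,fy=3,interpolation=cv2.INTER_CUBIC))
E
```

```text
(no output)
```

View pics/s0c.png

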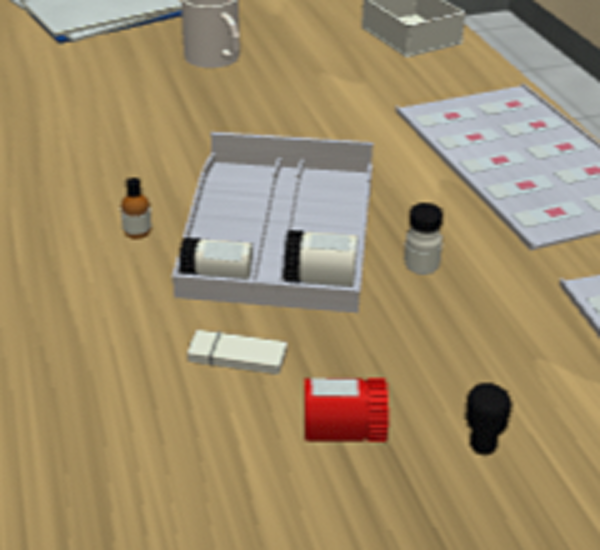

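View pics/t0c.png

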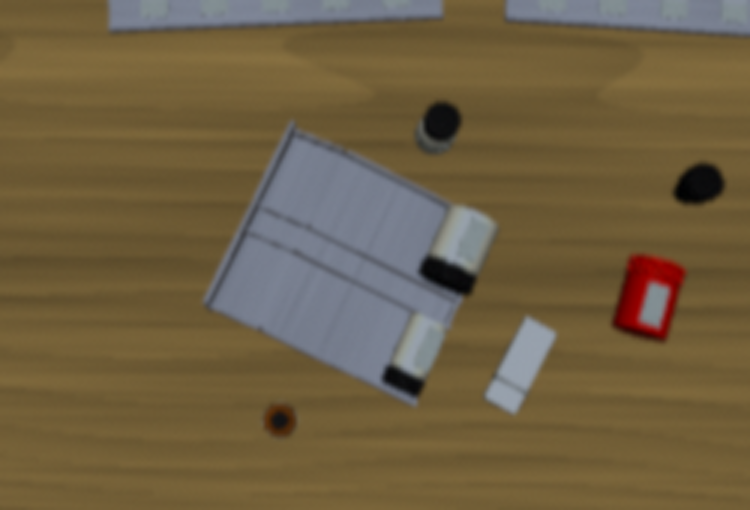

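View pics/side0.png

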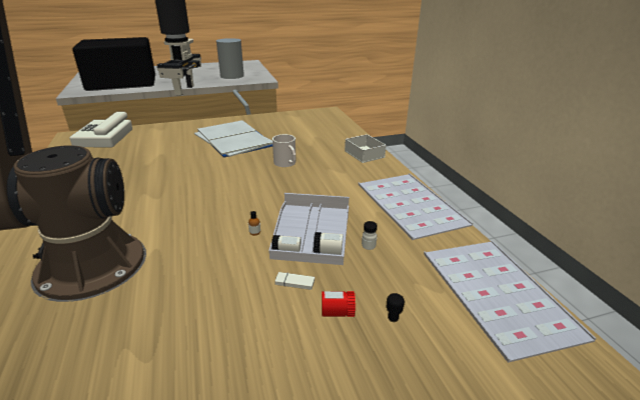

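Candidates for the fat jar:
- White jar in the right-hand gutter: side (328,241), top (381,214). It is white and fatter, so this is the target.
- Thin jar in the left gutter: side (287,244).
- Red jar on the bench: side (338,303).
- Standing jar: side (369,240).

The crop shows the white fat jar lying in the -y gutter.

```bash
cat >> h.py <<'E'
def rack():
    P=np.array([[0,0],[.045,0],[.095,0],[-.102,0],[-.083,-.05],[-.086,.05]])
    W=np.array([[.5275,-.044],[.5475,-.002],[.5705,.042],[.495,-.14],[.5425,-.139],[.452,-.1055]])
    a=P-P.mean(0);b=W-W.mean(0)
    th=np.arctan2((a[:,0]*b[:,1]-a[:,1]*b[:,0]).sum(),(a*b).sum())
    R=np.array([[np.cos(th),-np.sin(th)],[np.sin(th),np.cos(th)]])
    return R,W.mean(0)-R@P.mean(0),th,P,W
def st():
    from scipy.spatial.transform import Rotation as Ro
    s=arm.get_state();R,c,th,_,_=rack()
    M=Ro.from_euler('xyz',s['ee_rot']).as_matrix();p=s['eef_pos']
    r=R.T@(p[:2]-c)
    print('t',round(s['t'],2),'pos',np.round(p,4),'rack',np.round(r,4),'rot',np.round(s['ee_rot'],3),'w',round(s['width'],4),'F',np.round(s['force'],1),'q',np.round(s['q'],2))
    return s,M,p
def delta(x,y,z):
    s,M,p=st();R,c,th,_,_=rack()
    t=np.r_[R@np.array([x,y])+c,z]
    print('tool delta',np.round(M.T@(t-p),4),'world tgt',t)
    return 
E
python3 - <<'E'
from h import *
R,c,th,P,W=rack(); print(c,np.degrees(th)); print(np.round((P@R.T+c-W)*1000,1))
delta(-.145,-.05,.16)
s=arm.get_state();y=th+np.pi/2;print('roll',(s['ee_rot'][2]-(y-2*np.pi)))
E
```

```text
[ 0.53092421 -0.04460733] 67.30399683348244
[[ 3.4 -0.6]
 [ 0.8 -1.1]
 [-2.9  1. ]
 [-3.4  1.3]
 [ 2.5 -1.5]
 [-0.4  0.8]]
t 1.2 pos [0.2646 0.621  0.2266] rack [0.5113 0.5025] rot [-1.571  0.    -1.974] w 0.0881 F [-0.2  0.   1.2] q [ 1.46  0.36  0.01  0.   -1.22 -0.29]
tool delta [0.6526 0.0666 0.5569] world tgt [ 0.52110542 -0.19767134  0.16      ]
roll 1.564151426356922
```

move_arm --jaw '[0.75,0.75,0.75,0.75,0.75]' --pt "0.0466 0 0.0398" --pt "0.0466 0 0.0398" --pt "0.0466 0 0.0398" --pt "0.0466 0 0.0398" --pt "0.0466 0 0.0398" --roll '[0,0,0,0,0]'

```text
t: 1.82
eef_pos: [0.3566, 0.3268, 0.2269]
ee_rot: [-1.571, 0.001, -1.973]
force: [0.6, -0.1, -0.2]
width: 0.0433
```

move_arm --jaw '[0.75,0.75,0.75,0.75,0.75]' --pt "0.0466 0 0.0398" --pt "0.0466 0 0.0398" --pt "0.0466 0 0.0398" --pt "0.0466 0 0.0398" --pt "0.0466 0 0.0398" --roll '[0,0,0,0,0]'

```text
t: 2.45
eef_pos: [0.4485, 0.0344, 0.2272]
ee_rot: [-1.57, 0.001, -1.973]
force: [1.2, 0.8, 0.2]
width: 0.022
```

move_arm --jaw '[0.75,0.75,0.75,0.75,0.75]' --pt "0.0466 0 0.0398" --pt "0.0466 0 0.0398" --pt "0.0466 0 0.0398" --pt "0.0466 0 0.0398" --pt "0 0 0" --roll '[0,0,0,0,0.174]'

```text
t: 3.08
eef_pos: [0.5218, -0.2015, 0.2257]
ee_rot: [-1.572, -0.001, -2.154]
force: [-0.1, 0.7, -0.7]
width: 0.022
```

move_arm --jaw '[0.75,0.75,0.75,0.75,0.75]' --pt "0 0 0" --pt "0 0 0" --pt "0 0 0" --pt "0 0 0" --pt "0 0 0" --roll '[0.174,0.174,0.174,0.174,0.174]'

```text
t: 3.7
eef_pos: [0.5215, -0.1977, 0.2267]
ee_rot: [-1.571, 0.0, -3.023]
force: [0.1, -0.1, 1.0]
width: 0.0218
```

move_arm --jaw '[0.75,0.75,0.75,0.75]' --pt "0 0 0" --pt "0 0 0" --pt "0 0 0" --pt "0 0 0" --roll '[0.174,0.174,0.172,0]'

```text
t: 4.2
eef_pos: [0.5215, -0.1977, 0.2267]
ee_rot: [-1.571, 0.0, 2.747]
force: [-0.7, 0.7, 0.2]
width: 0.0221
```

```bash
python3 - <<'E'
from h import *
delta(-.145,-.05,.045)
p=shot('side','s1.png');q=shot('top','t1.png')
a=p['pixels'][140:320,220:440];b=q['pixels'][130:310,260:480]
cv2.imwrite('pics/c1.png',cv2.resize(np.hstack([a,b]),(800,327)))
E
```

```text
t 4.2 pos [ 0.5215 -0.1977  0.2267] rack [-0.1448 -0.0503] rot [-1.571  0.     2.747] w 0.0221 F [-0.7  0.7  0.2] q [-0.01  0.17 -0.25  0.   -1.15 -0.38]
tool delta [0.0004 0.1817 0.0002] world tgt [ 0.52110542 -0.19767134  0.045     ]
```

View pics/c1.png

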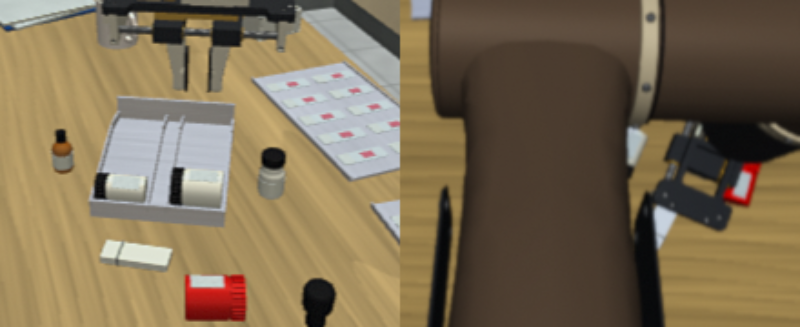

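move_arm --jaw '[0.75,0.75,0.75,0.75,0.75]' --pt "0 0.05 0" --pt "0 0.05 0" --pt "0 0.045 0" --pt "0 0.03 0" --pt "0 0.012 0" --roll '[0,0,0,0,0]'

```text
t: 4.92
eef_pos: [0.5205, -0.1976, 0.0379]
ee_rot: [-1.57, -0.003, 2.748]
force: [-0.3, -0.5, 1.0]
width: 0.022
```

```bash
python3 - <<'E'
from h import *
st()
p=shot('side','s2.png')
cv2.imwrite('pics/c2.png',cv2.resize(p['pixels'][170:320,230:420],(760,600)))
E
```

```text
t 4.92 pos [ 0.5205 -0.1976  0.0379] rack [-0.1452 -0.0494] rot [-1.57  -0.003  2.748] w 0.022 F [-0.3 -0.5  1. ] q [-0.01  0.36 -0.48 -0.   -0.73 -0.38]
```

View pics/c2.png

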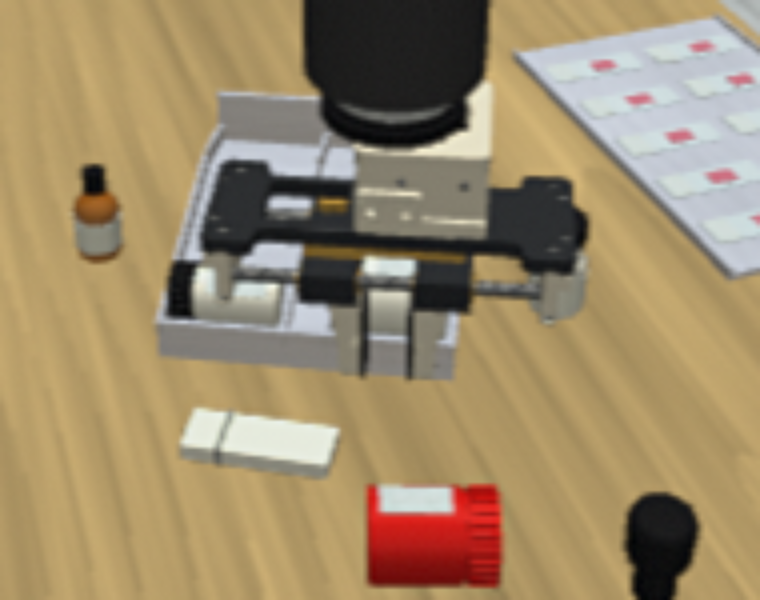

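move_arm --jaw '[0.75,0.75,0.75,0.75,0.75]' --pt "0 0 -0.006" --pt "0 0 -0.006" --pt "0 0 -0.006" --pt "0 -0.0005 -0.004" --pt "0 -0.001 -0.004" --roll '[0,0,0,0,0]'

```text
t: 5.6
eef_pos: [0.5317, -0.1734, 0.0414]
ee_rot: [-1.571, 0.0, 2.746]
force: [-1.6, -1.0, 1.4]
width: 0.0218
```

move_arm --jaw '[0.75,0.75,0.75,0.75,0.75]' --pt "0 -0.001 -0.005" --pt "0 -0.001 -0.005" --pt "0 -0.001 -0.005" --pt "0 -0.001 -0.005" --pt "0 -0.001 -0.005" --roll '[0,0,0,0,0]'

```text
t: 6.22
eef_pos: [0.5413, -0.1503, 0.0461]
ee_rot: [-1.571, -0.0, 2.746]
force: [-0.3, 0.4, -0.1]
width: 0.0218
```

```bash
python3 - <<'E'
from h import *
st()
p=shot('side','s3.png')
cv2.imwrite('pics/c3.png',cv2.resize(p['pixels'][170:290,230:420],(760,480)))
E
```

```text
t 6.22 pos [ 0.5413 -0.1503  0.0461] rack [-0.0935 -0.0503] rot [-1.571 -0.     2.746] w 0.0218 F [-0.3  0.4 -0.1] q [ 0.08  0.36 -0.46  0.   -0.75 -0.47]
```

View pics/c3.png

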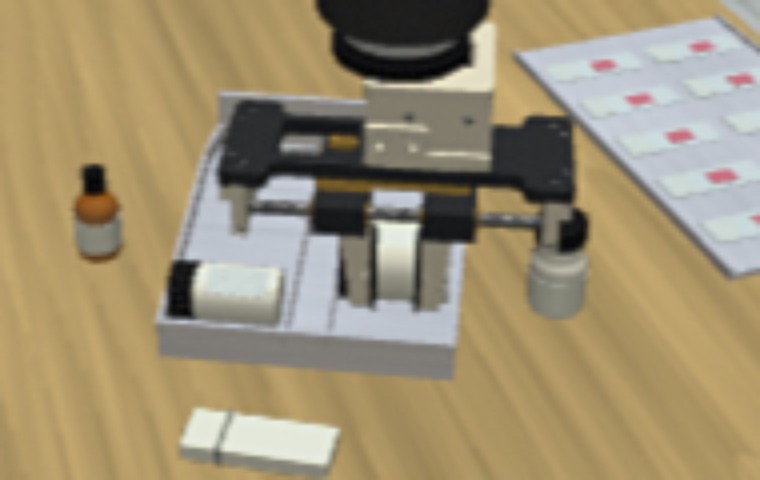

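move_arm --jaw '[0.75,0.75,0.75,0.75,0.75]' --pt "0 -0.0005 -0.006" --pt "0 -0.0005 -0.006" --pt "0 -0.0006 -0.006" --pt "0 -0.0007 -0.006" --pt "0 -0.0008 -0.006" --roll '[0,0,0,0,0]'

```text
t: 6.9
eef_pos: [0.5529, -0.1225, 0.0492]
ee_rot: [-1.571, -0.0, 2.746]
force: [-0.4, -0.7, 0.1]
width: 0.0221
```

move_arm --jaw '[0.75,0.75,0.75,0.75,0.75]' --pt "0 -0.0008 -0.006" --pt "0 -0.0008 -0.006" --pt "0 -0.0008 -0.006" --pt "0 -0.0008 -0.006" --pt "0 -0.0008 -0.006" --roll '[0,0,0,0,0]'

```text
t: 7.52
eef_pos: [0.5644, -0.0949, 0.0532]
ee_rot: [-1.571, -0.0, 2.746]
force: [-0.2, -0.4, 0.2]
width: 0.022
```

```bash
python3 - <<'E'
from h import *
st()
p=shot('side','s4.png')
cv2.imwrite('pics/c4.png',cv2.resize(p['pixels'][150:270,230:420],(760,480)))
E
```

```text
t 7.53 pos [ 0.5644 -0.0949  0.0532] rack [-0.0335 -0.0503] rot [-1.571 -0.     2.746] w 0.022 F [-0.2 -0.4  0.2] q [ 0.18  0.36 -0.43  0.   -0.78 -0.57]
```

View pics/c4.png

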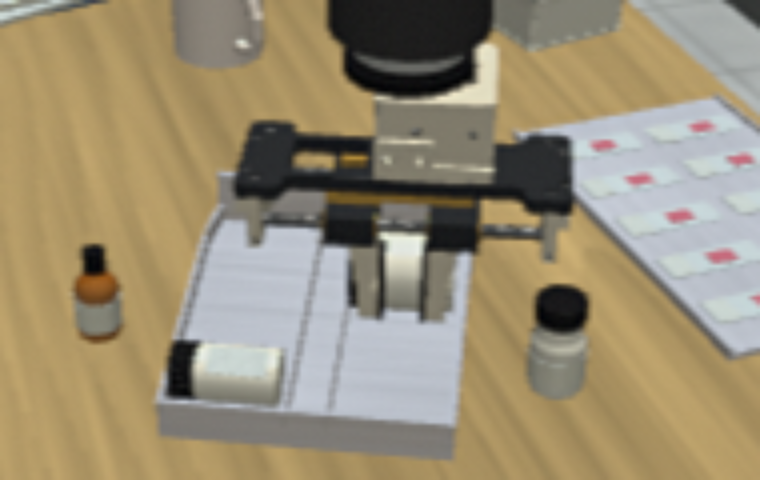

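move_arm --jaw '[0.75,0.75,0.75,0.75,0.75]' --pt "0 -0.0007 -0.005" --pt "0 -0.0007 -0.005" --pt "0 -0.0007 -0.005" --pt "0 -0.0007 -0.005" --pt "0 -0.0007 -0.005" --roll '[0,0,0,0,0]'

```text
t: 8.2
eef_pos: [0.5741, -0.0719, 0.0567]
ee_rot: [-1.571, 0.0, 2.746]
force: [-0.3, -0.8, -0.5]
width: 0.0219
```

move_arm --jaw '[0.75,0.75,0.75,0.75,0.75]' --pt "0 -0.0005 -0.004" --pt "0 -0.0005 -0.004" --pt "0 -0.0005 -0.004" --pt "0 -0.0005 -0.004" --pt "0 0 -0.004" --roll '[0,0,0,0,0]'

```text
t: 8.82
eef_pos: [0.5818, -0.0534, 0.0587]
ee_rot: [-1.571, 0.0, 2.746]
force: [-0.0, 0.1, 0.4]
width: 0.0219
```

```bash
python3 - <<'E'
from h import *
st()
p=shot('side','s5.png')
print([(round(r['p'],2),np.round(rack()[0].T@(r['position'][:2]-rack()[1]),3)) for r in arm.landmark_of(p,'large_jar_center')])
cv2.imwrite('pics/c5.png',cv2.resize(p['pixels'][150:270,230:420],(760,480)))
E
```

```text
t 8.82 pos [ 0.5818 -0.0534  0.0587] rack [ 0.0115 -0.0503] rot [-1.571  0.     2.746] w 0.0219 F [-0.   0.1  0.4] q [ 0.24  0.37 -0.4  -0.   -0.8  -0.64]
[(0.75, array([-0.258, -0.079])), (0.53, array([ 0.049, -0.049])), (0.38, array([ 0.047, -0.002]))]
```

View pics/c5.png

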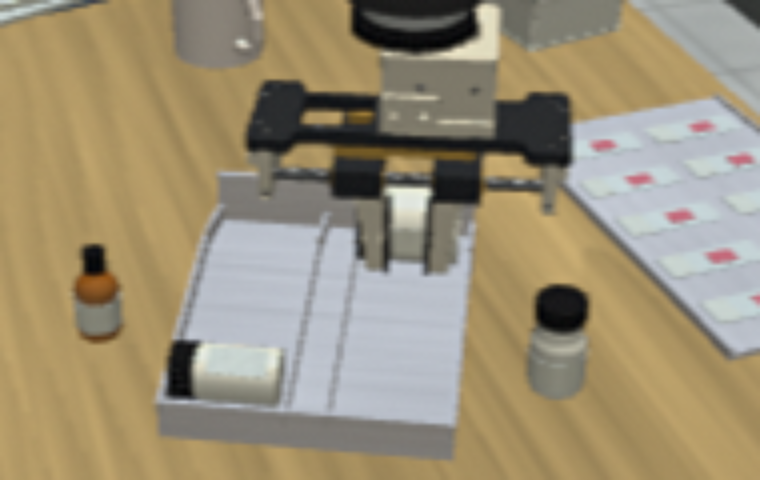

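move_arm --jaw '[0.75,0.75,0.75,0.75,0.75]' --pt "0 0 -0.003" --pt "0 -0.0003 -0.003" --pt "0 0 -0.003" --pt "0 0 -0.003" --pt "0 0 -0.003" --roll '[0,0,0,0,0]'

```text
t: 9.55
eef_pos: [0.5875, -0.0397, 0.059]
ee_rot: [-1.571, 0.0, 2.746]
force: [-1.3, 0.6, 0.1]
width: 0.0222
```

move_arm --jaw '[0.75,0.75,0.75,0.75,0.75]' --pt "0 0 0" --pt "0 0 0.006" --pt "0 0 0.015" --pt "0 0 0.02" --pt "0 -0.01 0.02" --roll '[0,0,0,0,0]'

```text
t: 10.18
eef_pos: [0.5624, -0.0979, 0.0687]
ee_rot: [-1.57, -0.002, 2.745]
force: [-0.0, -0.8, 0.6]
width: 0.0221
```

```bash
python3 - <<'E'
from h import *
st()
p=shot('side','s6.png')
print([(round(r['p'],2),np.round(rack()[0].T@(r['position'][:2]-rack()[1]),3)) for r in arm.landmark_of(p,'large_jar_center')])
cv2.imwrite('pics/c6.png',cv2.resize(p['pixels'][150:270,230:420],(760,480)))
E
```

```text
t 10.18 pos [ 0.5624 -0.0979  0.0687] rack [-0.037  -0.0496] rot [-1.570e+00 -2.000e-03  2.745e+00] w 0.0221 F [-0.  -0.8  0.6] q [ 0.17  0.34 -0.42 -0.   -0.81 -0.57]
[(0.66, array([-0.26, -0.08])), (0.53, array([ 0.066, -0.048]))]
```

View pics/c6.png

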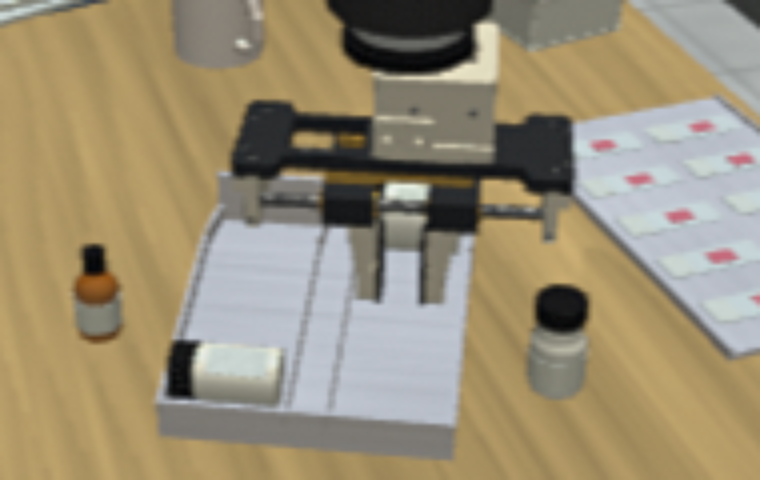

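Jar looks seated (x about 0.066, with the arm partly in front of it). I'll back off, rise and check.

move_arm --jaw '[0.75,0.75,0.75,0.75,0.75]' --pt "0 -0.03 0.02" --pt "0 -0.04 0.02" --pt "0 -0.05 0.02" --pt "0 -0.05 0" --pt "0 -0.03 0" --roll '[0,0,0,0,0]'

```text
t: 10.9
eef_pos: [0.5411, -0.1524, 0.2726]
ee_rot: [-1.572, 0.004, 2.745]
force: [-0.2, 0.1, -0.1]
width: 0.0219
```

move_arm --jaw '[0.75,0.75,0.75,0.75,0.75]' --pt "0.05 0 0" --pt "0.05 0 0" --pt "0.05 0 0" --pt "0.03 0 0" --pt "0 0 0" --roll '[0,0,0,0,0]'

```text
t: 11.52
eef_pos: [0.3732, -0.0819, 0.27]
ee_rot: [-1.573, 0.002, 2.747]
force: [0.6, 0.3, -0.5]
width: 0.0218
```

```bash
python3 - <<'E'
from h import *
st()
R,c=rack()[:2]
for n in('side','top'):
    p=shot(n,n+'7.png')
    for t in ['large_jar_center','small_jar_center','oil_bottle','standing_jar','slide_mailer']:
        print(n,t,[(round(r['p'],2),np.round(R.T@(r['position'][:2]-c),3),np.round(r['position'],3)) for r in arm.landmark_of(p,t)])
    if n=='side': a=p['pixels'][130:290,230:420]
    else: b=p['pixels'][130:290,280:470]
cv2.imwrite('pics/c7.png',cv2.resize(np.hstack([a,b]),(800,337)))
E
```

```text
t 11.53 pos [ 0.3732 -0.0819  0.27  ] rack [-0.0953  0.1311] rot [-1.573e+00  2.000e-03  2.747e+00] w 0.0218 F [ 0.6  0.3 -0.5] q [ 0.31 -0.19 -0.5  -0.   -1.26 -0.7 ]
side large_jar_center [(0.57, array([-0.258, -0.079]), array([ 0.504, -0.313,  0.025])), (0.55, array([ 0.066, -0.048]), array([ 0.6  , -0.002,  0.063]))]
side small_jar_center [(0.97, array([-0.084,  0.05 ]), array([ 0.453, -0.103,  0.038]))]
side oil_bottle [(0.61, array([0.004, 0.146]), array([0.398, 0.016, 0.003]))]
side standing_jar [(0.65, array([-0.023, -0.149]), array([ 0.66 , -0.123,  0.001]))]
side slide_mailer [(0.83, array([-0.18 ,  0.019]), array([ 0.444, -0.203,  0.003])), (0.51, array([0.435, 0.146]), array([0.564, 0.413, 0.006]))]
top large_jar_center [(0.82, array([ 0.071, -0.046]), array([0.6  , 0.003, 0.063])), (0.59, array([-0.261, -0.079]), array([ 0.503, -0.316,  0.024]))]
top small_jar_center [(0.47, array([-0.086,  0.05 ]), array([ 0.452, -0.105,  0.037])), (0.19, array([-0.105, -0.   ]), array([ 0.49 , -0.142,  0.027]))]
top oil_bottle [(0.47, array([0.008, 0.151]), array([ 0.395,  0.021, -0.001])), (0.43, array([ 0.067, -0.05 ]), array([ 0.603, -0.002,  0.063]))]
top standing_jar [(0.78, array([-0.025, -0.15 ]), array([ 0.66 , -0.126,  0.   ]))]
top slide_mailer []
```

View pics/c7.png

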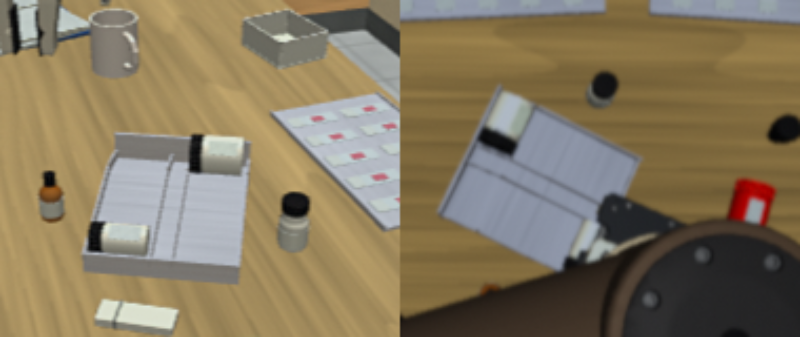

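Both views show the fat jar against the stop at the top of its gutter, the thin jar at the foot, and the other things in place.

```bash
python3 -c "
from station import arm
print(arm.job_done())"
```

```text
the job is handed in; nothing more can be done
None
```

I pushed the fatter white jar up its gutter with the two part-closed fingertips, at about 24–48 mm/s. It went over the crest and stopped against the stop. I then backed the arm off, raised it clear and handed the job in at about 12 s.

**Fat jar:** the last side and top views both show it against the stop. The networks put its centre at x 0.066 (side) and 0.071 (top), z 0.063, in the rack's axes; the expected seat is x 0.070, z 0.063.

**Other things:** the thin jar is still at the foot of its gutter (x about -0.085). The bottle, standing jar and red jar read as before to within about 5 mm. The slide mailer did too, but only in the side view, because the arm hid it from the top camera. The mug looked in place in the side view. The eyepiece was visible in the last top view, but I did not measure it again.

**Forces:** wrist-force readings at the end of each move stayed under about 2.5 N.

**Checks that disagreed:** the networks also labelled the red look-alike as the fat jar, and I ignored that. The side and top readings of the jar's x differ by 5 mm, which is about their stated accuracy.

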